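# Clear the craft table after the lesson

## Robot

A 6-joint arm with a two-finger parallel gripper is mounted at the origin on the work surface. World frame = base frame: x ahead of the robot, y to its left, z up, the work surface at z = 0. Lengths are in m, angles in degrees, forces in N, time in s.
With the tool pointing down it reaches from about 0.35 to 0.975 m from the base axis. Payload 7.1 kg.
Tool frame: the origin (TCP) lies midway between the tips of the shut fingers; the grasp point (between the pads) lies bot.grip_point_offset behind it (bot.grip_point_offset is the distance from the TCP to the grasp point, in m); y points along the fingers, z is the direction in which the jaws open and shut, and the axes are right-handed (so a half turn about y gives the same grasp; the last joint's range is limited). The gripper opens to 88 mm and grips with 3 to 60 N. Pads are 20 mm wide; open, the fingers measure 115 mm over their backs; the gripper's body (75 mm by 178 mm) begins 61 mm behind the grasp point.
Start: joints at [-71.62, 24.242, 93.386, -0, 62.372, -1.089], TCP at [0.208, -0.589, 0.223] pointing down, gripper open.
Joint ranges: [-172.04, 172.04], [-51.8, 120.97], [4.93, 147.93], [-75.15, 255.16], [6.16, 154.13], [-145.62, 145.62]. Speed limits (degrees/s): [136.94, 136.94, 172.46, 180, 180, 180].

## Interface

Orientations are given as [roll, pitch, yaw] about the fixed x, y, z axes, in that order (R = Rz(yaw) Ry(pitch) Rx(roll)).
In Python, from workcell import status, eyes, bot gives the robot as it stands.
- The arm moves only by the tool carry_out, never from a script. Its argument "plan" is text: rows parted by semicolons, each of 5 numbers parted by spaces: the shift along the tool's x, y, z in mm, then the turn about the tool's y in degrees, then the opening, from 0 (shut) to 1 (fully open). In form: dx dy dz twist jaw; .... A call has 1 to 20 rows; each row is the pose to reach, as a shift and turn from the pose commanded when the call began, along the tool's axes at that moment; what a row does not reach only later rows make up. A row lasts 1/8 s, in which the tool goes at most 62.5 mm and 10.7 degrees, less where a joint would pass 70% of its speed; a pose out of reach is approached as far as the arm can. A call with a gripper value outside its range is refused whole. The fingers move at their own pace and stop on an object; "squeeze" is the grip in N (left out, the last holds). Time passes only in rows, so rows that repeat a pose let the fingers close. It gives the time, the measured TCP pose, the force and the opening at its end, in the units of the state.
- status.sense(): the state, without advancing time (a new reading comes with each control period).
- eyes.grab_frame(name): name is "scene" or "top"; returns the picture (400x640x3 uint8, blue, green, red); there is no depth.
- eyes.calibration(name): a dict with "fx", "fy", "cx", "cy" (pixels), "camera_from_world" (4x4, takes a point from world to camera coordinates). Camera axes: x right, y up, looking along -z (the intrinsics and any distortion apply to the point x, -y, -z); pixel columns grow to the right and rows downward; lengths in m; the calibration is good to about 2 mm. A picture is of the moment at which its call begins. calibration takes no time and is no camera call.
- bot.hand_in(): hands the job in, once; it reports no verdict.
Trained networks look in the newest picture that a camera, given by its name, has taken for a name from the list of things; names that differ only in an ending like _2 or _b are one class to them, and where a whole thing is asked for, a point or a joint stands for the part that bears it (a point fixed in the world has none). Each returns a list of dicts, best first, with "conf" (0 to 1); they miss things now and then, are a little off and sometimes report something else, mostly with a low value. They report only what shows in the picture. A call takes as long as a camera call. They do not tell look-alikes from the thing itself.
- eyes.cut_out(camera, label): "region" (400x640 bool, what is visible of it) and "xy" ([column, row] in pixels, amid what is visible of it).
The state is a dict: "clock": time; "q": joint angles; "joint_vel": joint speeds; "joint_torque": joint torques, N m; "eef_pos": TCP position; "eef_rot": TCP orientation; "wrist_force": force on the tool from outside, world axes, zero at the start; "wrist_torque": the same for the moment, N m; "gripper_width": finger opening in m.
Only numpy, scipy, OpenCV 4.12 (cv2) and the standard library are available. Lean on these libraries where they do the work, as an engineer would, in place of code of your own. Each camera call takes 0.05 s, during which the arm holds its last target. There are 200 camera calls.

## Task

Tidy up after the craft lesson: lay both felt markers flat on the floor of the blue tray, stand both glue sticks upright on the floor of the green tray, and lay the little wall of craft sticks flat on the floor of the yellow castle box. Leave the roll of tape where it is.

Things in the scene. Friction and masses are not known exactly. Their poses are not given: they have to be found in the camera images.
- brown_marker_c (a point): felt marker lying on the table, square in section: 120 mm long (its x axis, cap end +x), 18 x 18 mm across, about 30 g. Off-white barrel, cap and stripes dark brown. This point is its centre, 9 mm above the table at the start. It may lie on any of its long sides
- orange_marker_c (a point): felt marker lying on the table, square in section: 120 mm long (its x axis, cap end +x), 18 x 18 mm across, about 30 g. Off-white barrel, cap and stripes orange. This point is its centre, 9 mm above the table at the start. It may lie on any of its long sides
- red_glue_c (a point): glue stick standing upright on the table: a cylinder 28 mm in diameter and 75 mm tall, about 40 g, white barrel, red cap and band. This point is its centre, 37.5 mm above the foot; z is up along the stick
- purple_glue_c (a point): glue stick standing upright on the table: a cylinder 28 mm in diameter and 75 mm tall, about 40 g, white barrel, purple cap and band. This point is its centre, 37.5 mm above the foot; z is up along the stick
- stick_wall_c (a point): small rigid wall panel of glued craft sticks stained dark red-brown, lying flat: 100 mm long (its x), 44 mm wide (its y), 10 mm thick, about 40 g, with two cream cross battens 10 mm wide and 4 mm high on top, 35 mm either side of the middle. This point is the centre of the 10 mm slab, 5 mm above the table at the start; z up
- tape: roll of pale blue tape lying flat, 62 mm outside, 40 mm hole, 18 mm high, loose. Not to be moved. Origin: centre of its underside
- blue_tray: blue plastic tray for markers, fixed to the table: 150 mm along its x, 180 mm along its y, 20 mm high, open on top, walls and floor 4 mm thick (inner space 142 x 172 mm, inner floor 4 mm above the table). Origin: centre of its underside, on the table; z up. Its heading varies by up to about 0.2 rad
- green_tray: green plastic tray for glue sticks, fixed to the table: 150 mm along its x, 180 mm along its y, 20 mm high, open on top, walls and floor 4 mm thick (inner space 142 x 172 mm, inner floor 4 mm above the table). Origin: centre of its underside, on the table; z up. Its heading varies by up to about 0.2 rad
- castle_box: yellow painted cardboard castle box with brown stripes inside, fixed to the table: 150 mm along its x, 180 mm along its y, 20 mm high, open on top, walls and floor 4 mm thick (inner space 142 x 172 mm, inner floor 4 mm above the table). Origin: centre of its underside, on the table; z up. Its heading varies by up to about 0.2 rad. Each corner has a little tower 14 mm square and 40 mm high to its brown point, centred 73 mm (x) and 88 mm (y) from the origin
There are look-alikes about, which are no part of the job. Several things look just like the part that bears orange_marker_c: the one meant starts nearest to the robot's base.

How it is judged:
By the outcome, as a careful person would: the job done as asked, in the order asked, and still so for the second after the job is handed in, with the robot touching nothing.
It also fails if it takes over 141 s, if anything falls off the work surface, if the arm or the gripper's body presses on something with over 40 N, if the wrist force passes 120 N, or if a joint passes its speed limit or range.

## Working session

There is one attempt and no reset: what is moved stays moved. The work goes in short steps, Python scripts to look and compute and a tool call to move; the robot and the scene stay as the last step left them, time stands still between calls to the robot, and variables do not carry over. Pictures are saved under pics/ and viewed, about 12 in all and at most 16, crops included, and the job is handed in when it is done.

Besides the shell and the picture viewer there is one more tool, called in YAML: its name, and indented under it one key for each argument. carry_out: Moves the arm, as the interface text tells. Its arguments: {"type":"object","properties":{"plan":{"type":"string"},"squeeze":{"type":"number"}},"required":["plan"]}

```bash
ls; mkdir -p pics; python3 - <<'E'
from workcell import status, eyes, bot
import cv2
print(status.sense()); print(bot.grip_point_offset)
for n in("scene","top"):
    cv2.imwrite(f"pics/{n}0.png",eyes.grab_frame(n)); print(n,eyes.calibration(n))
E
```

```text
pics
{'clock': 0.0, 'q': array([-7.16206037e+01,  2.42836023e+01,  9.34330371e+01, -2.92989733e-03,
        6.23740536e+01, -1.08917223e+00]), 'joint_vel': array([-0.00786673, -0.01028479, -0.03913153, -0.0574323 ,  0.03292775,
       -0.03185995]), 'joint_torque': array([-2.30436090e-03, -5.44623506e+01, -2.73664159e+01,  6.41263998e-02,
        2.26998772e-02, -1.39996869e-04]), 'eef_pos': array([ 0.2081274 , -0.58870963,  0.22189975]), 'eef_rot': array([-9.0090726e+01, -8.6930963e-04, -1.6053007e+02]), 'wrist_force': array([ 0.3991055 , -0.37517455,  0.51661445]), 'wrist_torque': array([0.00088985, 0.00709794, 0.04556799]), 'gripper_width': 0.08772192781819389}
0.0187
scene {'fx': 380.7195488705763, 'fy': 380.7195488705763, 'cx': 313.9602614959806, 'cy': 201.73524939768208, 'camera_from_world': array([[ 0.60254388,  0.79808449, -0.0014236 , -0.28082262],
       [-0.60709515,  0.45950572,  0.64829776,  0.29582988],
       [ 0.51805053, -0.38976358,  0.76138557, -1.39519324],
       [ 0.        ,  0.        ,  0.        ,  1.        ]])}
top {'fx': 470.5768291454031, 'fy': 470.5768291454031, 'cx': 319.07259940225697, 'cy': 193.5663322808477, 'camera_from_world': array([[-0.01273726, -0.99986428, -0.01044952, -0.03621544],
       [ 0.98650169, -0.01427187,  0.16312797, -0.48778477],
       [-0.16325496, -0.00823067,  0.98654958, -1.41097864],
       [ 0.        ,  0.        ,  0.        ,  1.        ]])}
```

View pics/top0.png

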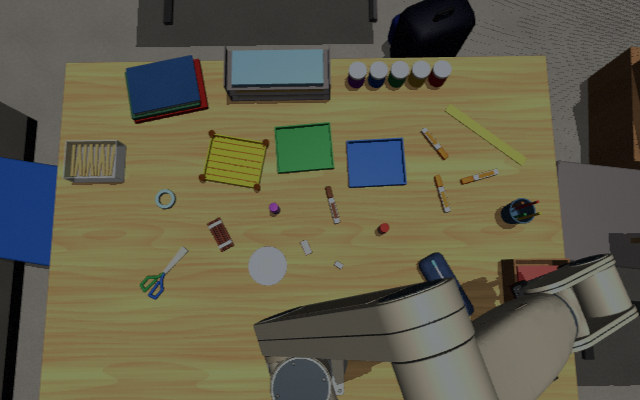

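View pics/scene0.png

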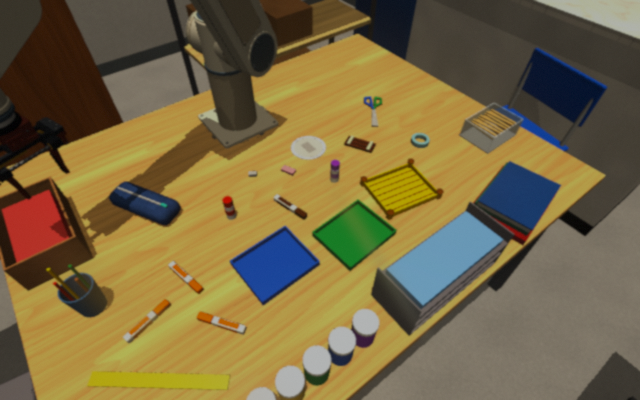

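```bash
cat > h.py <<'E'
from workcell import status, eyes, bot
import numpy as np, cv2
from scipy.spatial.transform import Rotation as Ro
def cal(n):
    c=eyes.calibration(n); M=c["camera_from_world"]; return c,M[:3,:3],M[:3,3]
def world(n,uv,z):
    c,R,t=cal(n); uv=np.atleast_2d(uv).astype(float)
    d=np.c_[(uv[:,0]-c["cx"])/c["fx"],-(uv[:,1]-c["cy"])/c["fy"],-np.ones(len(uv))]@R
    o=-R.T@t; return o+d*((z-o[2])/d[:,2])[:,None]
def pix(n,p):
    c,R,t=cal(n); q=np.atleast_2d(p)@R.T+t
    return np.c_[c["cx"]-c["fx"]*q[:,0]/q[:,2],c["cy"]+c["fy"]*q[:,1]/q[:,2]]
def rect(n,mask,z):
    "centre, long/short mm, heading of long side (deg) of a mask laid on plane z"
    v,u=np.nonzero(mask); w=world(n,np.c_[u,v],z)[:,:2]
    (c,s,a)=cv2.minAreaRect((w*1000).astype(np.float32))
    if s[0]<s[1]: s=s[::-1]; a+=90
    return np.round(np.array(c)/1000,4),np.round(s),round((a+90)%180-90,1)
def go(x,y,z,head=None,frame=None):
    "shift in tool axes for grasp point at x,y,z; jaws (tool z) along heading head deg"
    s=frame or status.sense(); R=Ro.from_euler('xyz',s["eef_rot"],degrees=True).as_matrix()
    g=np.array([x,y,z-bot.grip_point_offset])
    d=R.T@(g-s["eef_pos"])*1000
    tw=None
    if head is not None:
        j=np.degrees(np.arctan2(R[1,2],R[0,2])); a=(head-j+90)%180-90
        tw=round(-a*np.sign(-R[2,1]),1)  # tool y down: +twist is clockwise
    return np.round(d,1),tw
E
python3 - <<'E'
from h import *
for n in("top","scene"):
    eyes.grab_frame(n)
    for l,z in dict(brown_marker_c=.012,orange_marker_c=.012,red_glue_c=.0375,purple_glue_c=.0375,stick_wall_c=.008,tape=.009,blue_tray=.018,green_tray=.018,castle_box=.018).items():
        for r in eyes.cut_out(n,l)[:4]:
            m=r["region"]; print(n,l,round(r["conf"],2),np.round(r["xy"]),m.sum(),*rect(n,m,z))
E
```

```text
top brown_marker_c 0.79 [333. 206.] 234 [ 0.4565 -0.084 ] [121.  20.] 14.1
top orange_marker_c 0.61 [444. 195.] 282 [ 0.4879 -0.4285] [124.  24.] 12.9
top orange_marker_c 0.6 [476. 174.] 201 [ 0.5398 -0.5471] [120.  19.] -74.5
top orange_marker_c 0.58 [437. 142.] 248 [ 0.6495 -0.4139] [118.  23.] 35.1
top red_glue_c 0.63 [382. 228.] 102 [ 0.3778 -0.237 ] [35. 28.] -46.4
top red_glue_c 0.29 [378. 167.] 2663 [ 0.5846 -0.2224] [179. 152.] -87.8
top stick_wall_c 0.61 [220. 237.] 449 [0.3689 0.2673] [101.  46.] 28.5
top tape 0.79 [162. 199.] 262 [0.4837 0.4436] [64. 61.] 89.2
top blue_tray 0.77 [378. 161.] 2689 [ 0.5892 -0.2247] [181. 154.] -87.6
top green_tray 0.58 [304. 144.] 2677 [0.6412 0.0037] [185. 155.] -85.9
top castle_box 0.68 [236. 160.] 2877 [0.6043 0.225 ] [198. 167.] 79.4
scene brown_marker_c 0.74 [291. 208.] 265 [ 0.4574 -0.0843] [124.  25.] 14.5
scene orange_marker_c 0.88 [147. 323.] 537 [ 0.5411 -0.5471] [118.  26.] -74.8
scene orange_marker_c 0.85 [221. 322.] 434 [ 0.6502 -0.4137] [122.  21.] 35.3
scene orange_marker_c 0.73 [420. 141.] 238 [0.4835 0.4409] [80. 64.] -48.1
scene orange_marker_c 0.64 [182. 276.] 393 [ 0.4885 -0.4288] [128.  24.] 14.0
scene red_glue_c 0.54 [227. 209.] 229 [ 0.3744 -0.235 ] [92. 28.] -17.9
scene purple_glue_c 0.48 [332. 170.] 200 [0.441  0.0944] [96. 28.] -39.4
scene stick_wall_c 0.57 [356. 142.] 301 [0.3698 0.2671] [100.  56.] 26.4
scene tape 0.76 [416. 144.] 184 [0.48   0.4421] [75. 57.] -63.2
scene blue_tray 0.72 [399. 189.] 2574 [0.6003 0.2268] [209. 183.] 79.8
scene blue_tray 0.71 [272. 263.] 3817 [ 0.5944 -0.2245] [186. 167.] -88.0
scene green_tray 0.69 [352. 234.] 3276 [0.6425 0.0015] [194. 162.] -85.5
scene castle_box 0.76 [397. 190.] 2564 [0.601  0.2243] [208. 179.] 79.2
```

```bash
python3 - <<'E'
from h import *
t=eyes.grab_frame("top"); s=eyes.grab_frame("scene")
a=cv2.resize(t[120:220,410:510],(400,400),interpolation=3)
b=cv2.resize(s[250:350,110:260],(600,400),interpolation=3)[:,:400]
for p,org,im,n in((( .488,-.4286,.018),(410,120),a,"top"),((.488,-.4286,.018),(110,250),b,"scene")):
    q=((pix(n,p)[0]-org)*4).astype(int); cv2.drawMarker(im,tuple(map(int,q)),(255,0,255),0,12,1)
cv2.imwrite("pics/o.png",np.hstack([a,b]))
for l,n in(("purple_glue_c","top"),("red_glue_c","top"),("purple_glue_c","scene"),("red_glue_c","scene")):
    eyes.grab_frame(n)
    for r in eyes.cut_out(n,l)[:1]:
        v,u=np.nonzero(r["region"]); best=[]
        # fit upright cylinder: hull of projected rims against mask
        from scipy.optimize import minimize
        th=np.linspace(0,6.28,30); 
        def cost(p):
            P=np.array([[p[0]+.014*np.cos(k),p[1]+.014*np.sin(k),z] for z in(0,.075) for k in th])
            h=cv2.convexHull((pix(n,P)*16).astype(np.int32)); m=np.zeros((400,640),np.uint8); cv2.fillConvexPoly(m,h,1,cv2.LINE_8,4)
            m=m>0; return 1-(m&r["region"]).sum()/(m|r["region"]).sum()
        x0=world(n,r["xy"],.0375)[0,:2]
        f=min((cost(x0+[i*.001,j*.001]),i,j) for i in range(-12,13) for j in range(-12,13))
        print(l,n,round(r["conf"],2),x0,f[0],x0+np.array(f[1:])*.001)
E
```

```text
purple_glue_c top 0.6 [0.47810631 0.45442136] 0.6274509803921569 [0.46710631 0.44242136]
red_glue_c top 0.43 [ 0.37698688 -0.23436602] 0.2844827586206896 [ 0.37398688 -0.23636602]
purple_glue_c scene 0.68 [0.4415218  0.08858927] 0.1266375545851528 [0.4425218  0.09558927]
red_glue_c scene 0.74 [ 0.37601519 -0.23794546] 0.14942528735632188 [ 0.37801519 -0.23594546]
```

View pics/o.png

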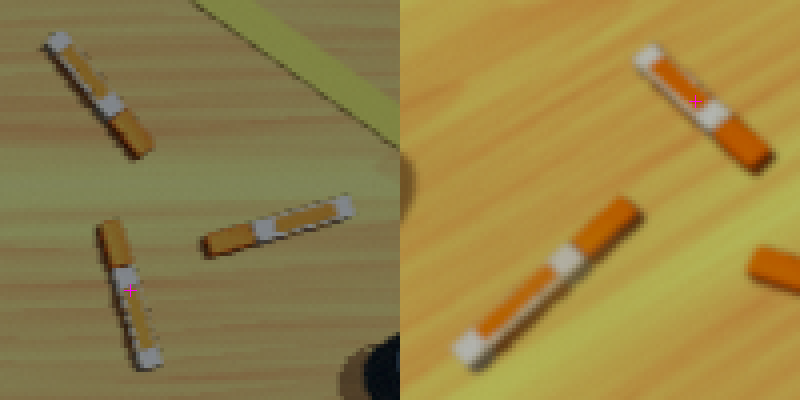

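Candidates for the orange marker (top view): A (442,194), 0.65 m from the base; B (479,177), 0.77 m; C (435,143), 0.77 m. A is nearest, and the crop confirms it: the cross sits on A in both views.

```bash
sed -i 's/z-bot.grip_point_offset\]/z]/; s/for grasp point at/for TCP at/' h.py; python3 - <<'E'
from h import *
print(go(.488,-.4287,.1,103.5),go(.488,-.4287,.004),pix("top",[.4425,.0956,.075]),pix("top",[.378,-.236,.075]))
E
```

```text
(array([-317.2,  122.7,  -58.1]), np.float64(6.0)) (array([-317.2,  218.7,  -58.1]), None) [[272.94239144 207.04523656]] [[384.48450904 227.01594358]]
```

carry_out:
  plan: "-317 100 -58 6 0.7;-317 100 -58 6 0.7;-317 100 -58 6 0.7;-317 100 -58 6 0.7;-317 100 -58 6 0.7;-317 100 -58 6 0.7;-317 100 -58 6 0.7;-317 150 -58 6 0.7;-317 170 -58 6 0.7;-317 170 -58 6 0.7"
  squeeze: 15

```text
clock: 2.85
eef_pos: [0.4861, -0.4291, 0.0516]
eef_rot: [-90.1, -0.1, -166.6]
wrist_force: [-0.2, 0.3, 0.5]
gripper_width: 0.0614
```

```bash
python3 - <<'E'
from h import *
print(status.sense()["clock"],status.sense()["eef_pos"],go(.488,-.4287,.004,103.5))
cv2.imwrite("pics/a1.png",cv2.resize(eyes.grab_frame("scene")[200:350,110:310],(800,600)))
E
```

```text
2.85 [ 0.48610654 -0.42908423  0.05163213] (array([-2. , 47.6,  0.2]), np.float64(-0.1))
```

View pics/a1.png

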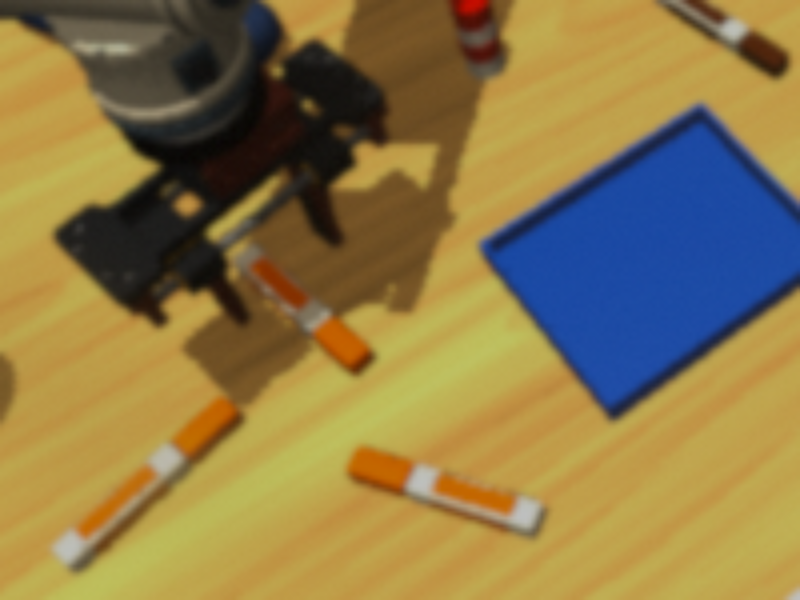

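The open fingers straddle marker A (crop px 310,310); B and C are clear of them. I'll go down, grip and lift.

carry_out:
  plan: "-2 30 0 0 0.7;-2 47 0 0 0.7;-2 47 0 0 0.7;-2 47 0 0 0.1;-2 47 0 0 0.1;-2 47 0 0 0.1;-2 47 0 0 0.1;-2 0 0 0 0.1;-2 -60 0 0 0.1;-2 -80 0 0 0.1;-2 -80 0 0 0.1"
  squeeze: 15

```text
clock: 4.28
eef_pos: [0.4905, -0.429, 0.1341]
eef_rot: [-89.9, 0.1, -166.5]
wrist_force: [-0.9, 0.4, -0.6]
gripper_width: 0.0089
```

```bash
python3 - <<'E'
from h import *
t=np.radians(2.2); c=np.array([.589,-.2247])
for dx in(-34,34):
  p=c+np.array([np.cos(t),np.sin(t)])*dx/1000; print(p,go(*p,.1,2.2),go(*p,.010))
E
```

```text
[ 0.55502506 -0.22600519] (array([-110. ,   33.9, -182.4]), np.float64(-78.7)) (array([-109.9,  123.9, -182.7]), None)
[ 0.62297494 -0.22339481] (array([-176.7,   34. , -169.2]), np.float64(-78.7)) (array([-176.6,  124. , -169.4]), None)
```

```bash
python3 - <<'E'
from h import *
cv2.imwrite("pics/a2.png",cv2.resize(eyes.grab_frame("scene")[150:350,60:310],(750,600)))
E
```

```text
(no output)
```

View pics/a2.png

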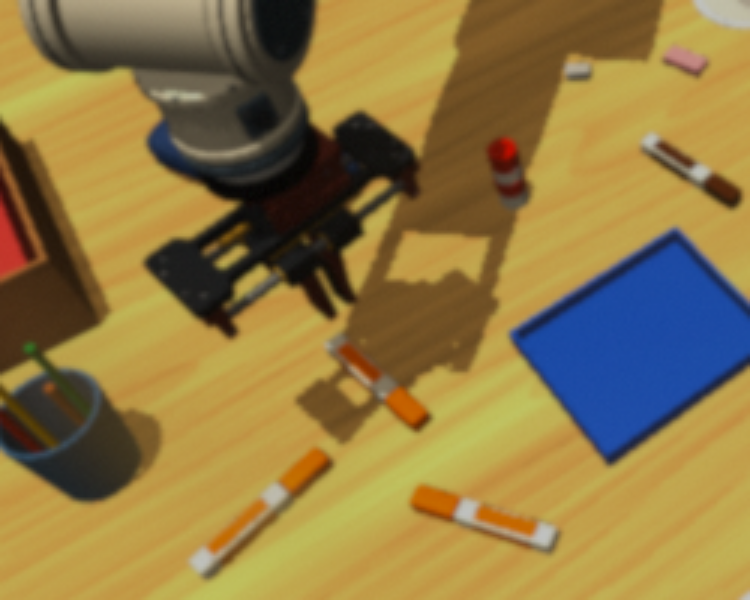

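The fingers closed too slowly and the lift began first. The marker still lies at the same place, so I'll repeat with a longer close.

```bash
python3 - <<'E'
from h import *
eyes.grab_frame("scene"); eyes.grab_frame("top")
for n in("scene","top"):
  for r in eyes.cut_out(n,"orange_marker_c")[:4]: print(n,round(r["conf"],2),np.round(r["xy"]),*rect(n,r["region"],.012))
print(go(.488,-.4287,.004,103.5))
E
```

```text
scene 0.95 [147. 322.] [ 0.5418 -0.5468] [120.  29.] -74.0
scene 0.8 [179. 277.] [ 0.4877 -0.4289] [122.  19.] 11.8
scene 0.8 [222. 322.] [ 0.65   -0.4126] [123.  24.] 34.5
top 0.55 [433. 138.] [ 0.65   -0.4129] [120.  24.] 35.5
(array([  0.9, 126.5,   1.2]), np.float64(-0.0))
```

carry_out:
  plan: "1 60 1 0 0.5;1 110 1 0 0.5;1 126 1 0 0.5;1 126 1 0 0.5;1 126 1 0 0;1 126 1 0 0;1 126 1 0 0;1 126 1 0 0;1 126 1 0 0;1 126 1 0 0"
  squeeze: 15

```text
clock: 5.78
eef_pos: [0.4897, -0.4302, 0.0081]
eef_rot: [-89.9, 0.1, -166.5]
wrist_force: [-1.1, 0.9, 7.0]
gripper_width: 0.0179
```

carry_out:
  plan: "0 -40 0 0 0;0 -100 0 0 0;0 -100 0 0 0"

```text
clock: 6.15
eef_pos: [0.4918, -0.4321, 0.1121]
eef_rot: [-89.5, 0.3, -166.5]
wrist_force: [0.2, -0.3, 0.2]
gripper_width: 0.0178
```

```bash
cat > tray.py <<'E'
from h import *
import sys
def at(c,deg,dx,dy):
  t=np.radians(deg); return np.array(c)+np.array([dx*np.cos(t)-dy*np.sin(t),dx*np.sin(t)+dy*np.cos(t)])/1000
B=([.589,-.2247],2.2); G=([.6412,.0025],4.3); C=([.603,.2245],-10.7)
E
python3 - <<'E'
from tray import *
s=status.sense(); print(s["eef_pos"],s["gripper_width"],s["wrist_force"])
for dx in(-34,34):
  p=at(*B,dx,0); print(p,go(*p,.1,2.2),go(*p,.010))
E
```

```text
[ 0.49178077 -0.43207403  0.11214389] 0.01777760709906893 [ 0.20587168 -0.27951309  0.22794385]
[ 0.55502506 -0.22600519] (array([-109.4,   11.3, -185.8]), np.float64(-78.7)) (array([-109. ,  101.3, -186.5]), None)
[ 0.62297494 -0.22339481] (array([-176.1,   11.7, -172.5]), np.float64(-78.7)) (array([-175.6,  101.7, -173.2]), None)
```

carry_out:
  plan: "-176 10 -172 -79 0;-176 10 -172 -79 0;-176 10 -172 -79 0;-176 10 -172 -79 0;-176 10 -172 -79 0;-176 10 -172 -79 0;-176 10 -172 -79 0;-176 10 -172 -79 0;-176 10 -172 -79 0;-176 60 -172 -79 0;-176 60 -172 -79 0;-176 60 -172 -79 0"

```text
clock: 7.65
eef_pos: [0.6204, -0.2215, 0.0473]
eef_rot: [-90.0, 0.0, -87.6]
wrist_force: [-0.7, -1.2, -0.2]
gripper_width: 0.0177
```

```bash
python3 - <<'E'
from tray import *
print(go(*at(*B,34,0),.008,2.2))
cv2.imwrite("pics/a3.png",cv2.resize(eyes.grab_frame("scene")[150:350,180:430],(750,600)))
E
```

```text
(array([ 2. , 39.3,  2.5]), np.float64(0.2))
```

View pics/a3.png

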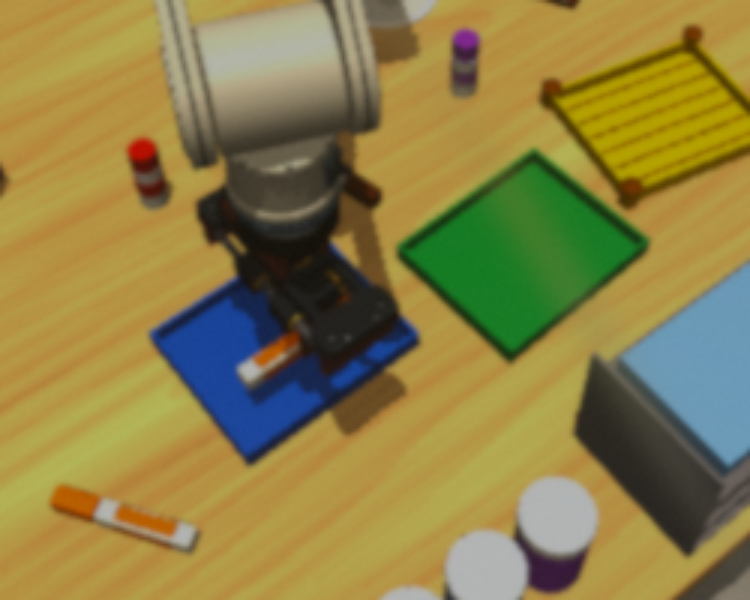

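The marker is over the tray, parallel to its y side (crop px 270,360). I'll lower it and let go.

carry_out:
  plan: "2 25 2 0 0;2 36 2 0 0;2 36 2 0 0;2 36 2 0 0;2 36 2 0 0.38;2 36 2 0 0.38;2 36 2 0 0.38;2 36 2 0 0.38;2 0 2 0 0.38;2 -60 2 0 0.38;2 -60 2 0 0.5"

```text
clock: 9.07
eef_pos: [0.6256, -0.2245, 0.1118]
eef_rot: [-89.5, -0.2, -87.5]
wrist_force: [0.2, 0.1, -0.5]
gripper_width: 0.0403
```

```bash
python3 - <<'E'
from tray import *
eyes.grab_frame("scene"); eyes.grab_frame("top")
for l,z in(("orange_marker_c",.016),("brown_marker_c",.012)):
 for n in("scene","top"):
  for r in eyes.cut_out(n,l)[:4]: print(n,l,round(r["conf"],2),np.round(r["xy"]),*rect(n,r["region"],z))
print(go(.457,-.0842,.1,104.3),go(.457,-.0842,.003))
E
```

```text
scene orange_marker_c 0.97 [280. 269.] [ 0.624  -0.2231] [122.  26.] -86.8
scene orange_marker_c 0.87 [147. 322.] [ 0.5435 -0.5475] [118.  26.] -74.8
scene orange_marker_c 0.82 [220. 321.] [ 0.6526 -0.4134] [123.  23.] 35.6
top orange_marker_c 0.63 [438. 140.] [ 0.6484 -0.4122] [119.  23.] 35.4
top orange_marker_c 0.49 [477. 174.] [ 0.5397 -0.5471] [123.  19.] -74.4
scene brown_marker_c 0.49 [299. 210.] [ 0.4871 -0.0771] [59. 22.] 11.4
(array([-145.6,    5.6, -158.1]), np.float64(78.2)) (array([-145.5,  102.6, -157.9]), None)
```

carry_out:
  plan: "-145 5 -158 78 0.6;-145 5 -158 78 0.6;-145 5 -158 78 0.6;-145 5 -158 78 0.6;-145 5 -158 78 0.6;-145 5 -158 78 0.6;-145 5 -158 78 0.6;-145 5 -158 78 0.6;-145 5 -158 78 0.6;-145 50 -158 78 0.6;-145 50 -158 78 0.6;-145 50 -158 78 0.6"

```text
clock: 10.88
eef_pos: [0.4581, -0.0852, 0.057]
eef_rot: [-90.0, -0.0, -165.5]
wrist_force: [0.4, 0.2, 1.2]
gripper_width: 0.053
```

```bash
python3 - <<'E'
from tray import *
print(go(.457,-.0842,.003,104.3))
E
```

```text
(array([ 0.8, 54. , -1.3]), np.float64(0.2))
```

carry_out:
  plan: "0 30 -1 0 0.6;0 53 -1 0 0.6;0 53 -1 0 0.6;0 53 -1 0 0;0 53 -1 0 0;0 53 -1 0 0;0 53 -1 0 0;0 53 -1 0 0;0 53 -1 0 0;0 53 -1 0 0"

```text
clock: 12.12
eef_pos: [0.4582, -0.0843, 0.0041]
eef_rot: [-90.0, 0.0, -165.5]
wrist_force: [-0.2, 0.1, 6.0]
gripper_width: 0.0179
```

carry_out:
  plan: "0 -40 0 0 0;0 -100 0 0 0;0 -100 0 0 0;0 -100 0 0 0"

```text
clock: 12.62
eef_pos: [0.4576, -0.0842, 0.1035]
eef_rot: [-90.0, 0.0, -165.5]
wrist_force: [0.7, 1.7, 0.1]
gripper_width: 0.0179
```

```bash
python3 - <<'E'
from tray import *
p=at(*B,-34,0); print(go(*p,.1,2.2),status.sense()["gripper_width"])
E
```

```text
(array([-58.9,   3.5, 161.6]), np.float64(-77.7)) 0.017935425344186167
```

carry_out:
  plan: "-59 0 162 -78 0;-59 0 162 -78 0;-59 0 162 -78 0;-59 0 162 -78 0;-59 0 162 -78 0;-59 0 162 -78 0;-59 0 162 -78 0;-59 0 162 -78 0;-59 0 162 -78 0;-59 50 162 -78 0;-59 50 162 -78 0;-59 50 162 -78 0"

```text
clock: 14.12
eef_pos: [0.5555, -0.2263, 0.0538]
eef_rot: [-90.0, 0.0, -87.6]
wrist_force: [-0.1, -0.5, -0.4]
gripper_width: 0.0179
```

```bash
python3 - <<'E'
from tray import *
p=at(*B,-34,0); print(go(*p,.008,2.2))
E
```

```text
(array([-0.3, 45.8, -0.4]), np.float64(0.2))
```

carry_out:
  plan: "0 30 0 0 0;0 45 0 0 0;0 45 0 0 0;0 45 0 0 0;0 45 0 0 0.38;0 45 0 0 0.38;0 45 0 0 0.38;0 45 0 0 0.38;0 0 0 0 0.38;0 -60 0 0 0.38;0 -100 0 0 0.5;0 -100 0 0 0.5"

```text
clock: 15.62
eef_pos: [0.5576, -0.2273, 0.1573]
eef_rot: [-89.6, -0.2, -87.5]
wrist_force: [0.6, 0.1, 0.1]
gripper_width: 0.0435
```

```bash
python3 - <<'E'
from tray import *
f=eyes.grab_frame("scene")
cv2.imwrite("pics/a4.png",cv2.resize(f[130:330,180:430],(750,600)))
for l,z in(("orange_marker_c",.016),("brown_marker_c",.016)):
  for r in eyes.cut_out("scene",l)[:1]: print(l,round(r["conf"],2),np.round(r["xy"]),*rect("scene",r["region"],z))
b=np.degrees(np.arctan2(-.236,.377)); print(b,go(.377,-.236,.15,b),go(.377,-.236,.15,b+90))
E
```

```text
orange_marker_c 0.95 [223. 323.] [ 0.6533 -0.4129] [123.  23.] 34.7
brown_marker_c 0.68 [266. 253.] [ 0.5564 -0.2279] [122.  30.] -87.4
-32.04634777177533 (array([   2.3,    2.9, -178. ]), np.float64(34.5)) (array([   2.3,    2.9, -178. ]), np.float64(-55.5))
```

View pics/a4.png

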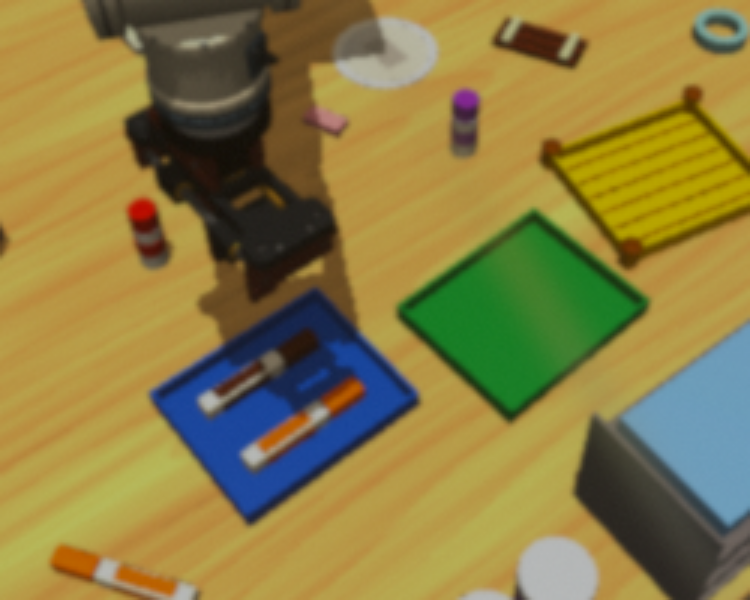

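Both markers lie flat in the blue tray (crop px 258,372 and 303,424). Next is the red glue.

carry_out:
  plan: "2 3 -178 -2 0.75;2 3 -178 -2 0.75;2 3 -178 -2 0.75;2 3 -178 -2 0.75;2 3 -178 -2 0.75;2 3 -178 -2 0.75;2 30 -178 -2 0.75;2 50 -178 -2 0.75;2 50 -178 -2 0.75"

```text
clock: 16.9
eef_pos: [0.3778, -0.2354, 0.1024]
eef_rot: [-90.1, 0.1, -85.5]
wrist_force: [0.6, 0.6, 1.0]
gripper_width: 0.0659
```

```bash
python3 - <<'E'
from tray import *
print(go(.377,-.236,.028,4.3)); f=eyes.grab_frame("scene"); cv2.imwrite("pics/a5.png",cv2.resize(f[150:270,150:310],(800,600)))
E
```

```text
(array([ 0.6, 74.4, -0.7]), np.float64(0.2))
```

View pics/a5.png

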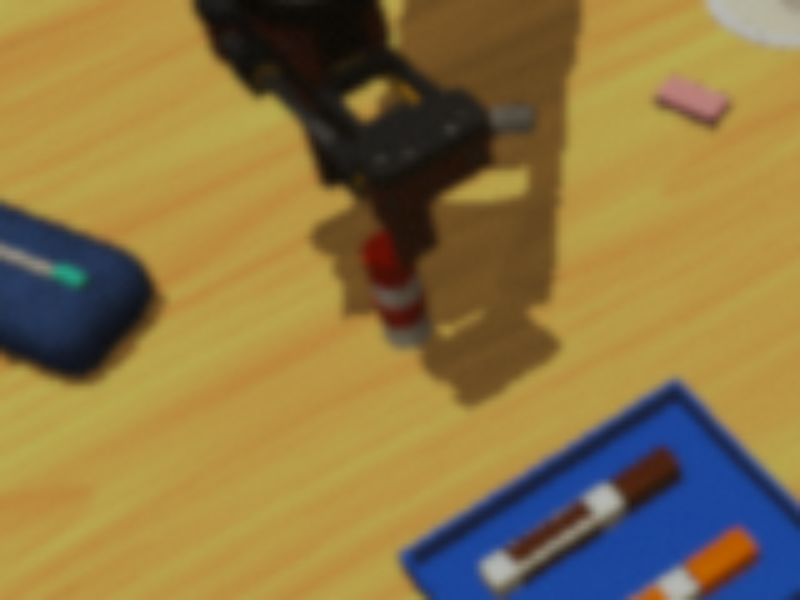

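carry_out:
  plan: "0 35 0 0 0.75;0 74 0 0 0.75;0 74 0 0 0.75;0 74 0 0 0;0 74 0 0 0;0 74 0 0 0;0 74 0 0 0;0 74 0 0 0;0 74 0 0 0;0 74 0 0 0"

```text
clock: 18.2
eef_pos: [0.3781, -0.2363, 0.0302]
eef_rot: [-90.0, -0.0, -85.5]
wrist_force: [-1.5, 0.7, 7.9]
gripper_width: 0.0278
```

carry_out:
  plan: "0 -50 0 0 0;0 -110 0 0 0;0 -110 0 0 0;0 -110 0 0 0"

```text
clock: 18.7
eef_pos: [0.3774, -0.2358, 0.1395]
eef_rot: [-90.0, -0.0, -85.5]
wrist_force: [-0.1, 0.0, -0.7]
gripper_width: 0.0277
```

```bash
python3 - <<'E'
from tray import *
print(at(*G,0,-42),go(*at(*G,0,-42),.09,4.3))
E
```

```text
[ 0.64434911 -0.03938178] (array([-175.1,   49.5,  281.4]), np.float64(0.2))
```

carry_out:
  plan: "-175 0 281 0 0;-175 0 281 0 0;-175 0 281 0 0;-175 0 281 0 0;-175 0 281 0 0;-175 0 281 0 0;-175 0 281 0 0;-175 50 281 0 0;-175 50 281 0 0;-175 50 281 0 0"

```text
clock: 19.95
eef_pos: [0.6436, -0.0407, 0.0903]
eef_rot: [-90.0, 0.0, -85.6]
wrist_force: [0.3, -0.7, -0.6]
gripper_width: 0.0278
```

```bash
python3 - <<'E'
from tray import *
print(go(*at(*G,0,-42),.0345,4.3))
E
```

```text
(array([-1.2, 55.8,  0.9]), np.float64(0.1))
```

Lower gently, then check the force before letting go.

carry_out:
  plan: "-1 30 1 0 0;-1 50 1 0 0;-1 55 1 0 0;-1 56 1 0 0;-1 56 1 0 0;-1 56 1 0 0"

```text
clock: 20.7
eef_pos: [0.6456, -0.0386, 0.0343]
eef_rot: [-89.9, -0.0, -85.5]
wrist_force: [0.4, -0.1, -1.3]
gripper_width: 0.0277
```

carry_out:
  plan: "0 1 0 0 0;0 1 0 0 0;0 1 0 0 0.6;0 1 0 0 0.6;0 1 0 0 0.6;0 1 0 0 0.6;0 1 0 0 0.6;0 -50 0 0 0.7;0 -110 0 0 0.75;0 -110 0 0 0.75;0 -110 0 0 0.75"

```text
clock: 22.08
eef_pos: [0.6448, -0.0386, 0.1435]
eef_rot: [-90.0, 0.0, -85.5]
wrist_force: [-0.6, -0.6, -0.6]
gripper_width: 0.066
```

```bash
python3 - <<'E'
from tray import *
f=eyes.grab_frame("scene"); cv2.imwrite("pics/a6.png",cv2.resize(f[130:290,230:430],(750,600)))
print(go(.4425,.0956,.1,4.3))
E
```

```text
(array([-149.4,   43. , -190.6]), np.float64(0.2))
```

View pics/a6.png

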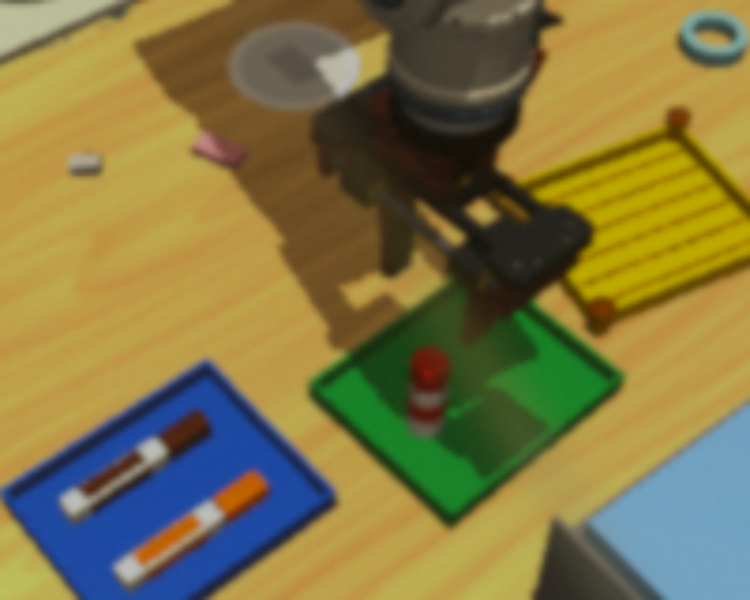

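Red stands upright in the green tray (crop px 428,390). Next is purple.

carry_out:
  plan: "-149 0 -191 0 0.75;-149 0 -191 0 0.75;-149 0 -191 0 0.75;-149 0 -191 0 0.75;-149 0 -191 0 0.75;-149 0 -191 0 0.75;-149 42 -191 0 0.75;-149 42 -191 0 0.75;-149 42 -191 0 0.75"

```text
clock: 23.25
eef_pos: [0.444, 0.0946, 0.1019]
eef_rot: [-90.0, -0.0, -85.6]
wrist_force: [0.2, -0.6, 0.3]
gripper_width: 0.0657
```

```bash
python3 - <<'E'
from tray import *
print(go(.4425,.0956,.028,4.3))
E
```

```text
(array([-1.1, 73.9, -1.4]), np.float64(0.1))
```

carry_out:
  plan: "-1 35 -1 0 0.75;-1 73 -1 0 0.75;-1 73 -1 0 0.75;-1 73 -1 0 0;-1 73 -1 0 0;-1 73 -1 0 0;-1 73 -1 0 0;-1 73 -1 0 0;-1 73 -1 0 0;-1 73 -1 0 0"

```text
clock: 24.5
eef_pos: [0.4424, 0.096, 0.0291]
eef_rot: [-90.0, 0.0, -85.5]
wrist_force: [-1.6, -0.4, 6.9]
gripper_width: 0.028
```

carry_out:
  plan: "0 -50 0 0 0;0 -110 0 0 0;0 -110 0 0 0;0 -110 0 0 0"

```text
clock: 25.0
eef_pos: [0.4417, 0.0959, 0.1384]
eef_rot: [-90.0, 0.0, -85.5]
wrist_force: [-0.8, -0.5, 0.6]
gripper_width: 0.0276
```

```bash
python3 - <<'E'
from tray import *
print(at(*G,0,42),go(*at(*G,0,42),.09,4.3))
E
```

```text
[0.63805089 0.04438178] (array([ 66.7,  48.5, 191.7]), np.float64(0.2))
```

carry_out:
  plan: "67 0 192 0 0;67 0 192 0 0;67 0 192 0 0;67 0 192 0 0;67 0 192 0 0;67 48 192 0 0;67 48 192 0 0;67 48 192 0 0"

```text
clock: 26.0
eef_pos: [0.6379, 0.0446, 0.0913]
eef_rot: [-90.1, 0.0, -85.5]
wrist_force: [0.5, 0.1, 0.5]
gripper_width: 0.0275
```

```bash
python3 - <<'E'
from tray import *
print(go(*at(*G,0,42),.0335,4.3))
E
```

```text
(array([ 0.2, 57.8,  0.2]), np.float64(0.2))
```

carry_out:
  plan: "0 30 0 0 0;0 52 0 0 0;0 57 0 0 0;0 58 0 0 0;0 58 0 0 0;0 58 0 0 0;0 58 0 0 0.6;0 58 0 0 0.6;0 58 0 0 0.6;0 58 0 0 0.6;0 58 0 0 0.6;0 0 0 0 0.7;0 -55 0 0 0.75;0 -55 0 0 0.75;0 -55 0 0 0.75"

```text
clock: 27.88
eef_pos: [0.6382, 0.0441, 0.1453]
eef_rot: [-90.0, 0.0, -85.5]
wrist_force: [-0.5, -0.9, -0.3]
gripper_width: 0.0658
```

```bash
python3 - <<'E'
from tray import *
f=eyes.grab_frame("scene"); cv2.imwrite("pics/a7.png",cv2.resize(f[110:290,230:470],(800,600)))
for n in("scene","top"):
  eyes.grab_frame(n)
  for l,z in(("stick_wall_c",.009),("castle_box",.018)):
    for r in eyes.cut_out(n,l)[:1]: print(n,l,round(r["conf"],2),np.round(r["xy"]),*rect(n,r["region"],z))
print(status.sense()["q"][5]); 
for h in(117.5,): print(go(.3695,.2673,.1,h))
E
```

```text
scene castle_box 0.95 [407. 192.] [0.6013 0.2253] [212. 171.] 81.8
top castle_box 0.94 [224. 160.] [0.6083 0.268 ] [164. 121.] -16.2
-1.5821016459727275
(array([-243.5,   45. , -250.5]), np.float64(67.0))
```

View pics/a7.png

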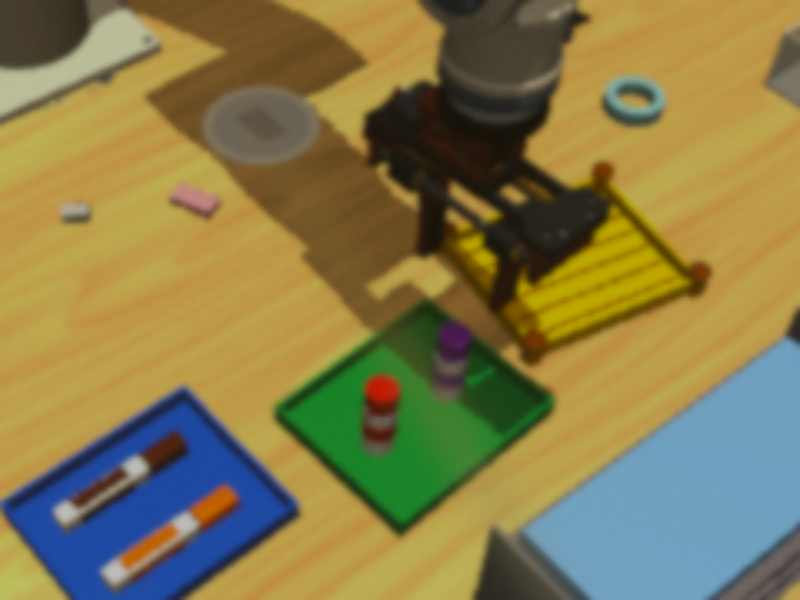

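Both glue sticks stand in the green tray (crop px 380,415 and 450,360). Next is the wall, lying at heading 28°.

carry_out:
  plan: "-243 0 -250 67 0.85;-243 0 -250 67 0.85;-243 0 -250 67 0.85;-243 0 -250 67 0.85;-243 0 -250 67 0.85;-243 0 -250 67 0.85;-243 0 -250 67 0.85;-243 0 -250 67 0.85;-243 80 -250 67 0.85;-243 80 -250 67 0.85;-243 80 -250 67 0.85"

```text
clock: 29.6
eef_pos: [0.3701, 0.2659, 0.0643]
eef_rot: [-90.0, -0.2, -152.5]
wrist_force: [-0.2, -0.2, 0.4]
gripper_width: 0.0747
```

```bash
python3 - <<'E'
from tray import *
P=world("top",[(211,133),(265,143),(256,187),(202,178)],.035); print(P,P.mean(0))
f=eyes.grab_frame("scene"); cv2.imwrite("pics/a8.png",cv2.resize(f[90:210,290:450],(800,600)))
for r in eyes.cut_out("scene","stick_wall_c")[:1]: print(r["conf"],*rect("scene",r["region"],.009))
print(go(.3693,.2672,.003,118)); s=status.sense(); print(s["eef_pos"],s["q"])
E
```

```text
[[0.68751551 0.29715604 0.035     ]
 [0.65213025 0.12564552 0.035     ]
 [0.5115503  0.15277481 0.035     ]
 [0.54253913 0.32168658 0.035     ]] [0.5984338  0.22431574 0.035     ]
0.84 [0.3683 0.266 ] [102.  57.] 27.4
(array([ 1.6, 63. , -1.2]), np.float64(-0.5))
[0.37127856 0.26685838 0.06602551] [3.42154808e+01 2.58828177e+01 1.19571003e+02 1.24433252e-04
 3.45224927e+01 9.67423441e+01]
```

View pics/a8.png

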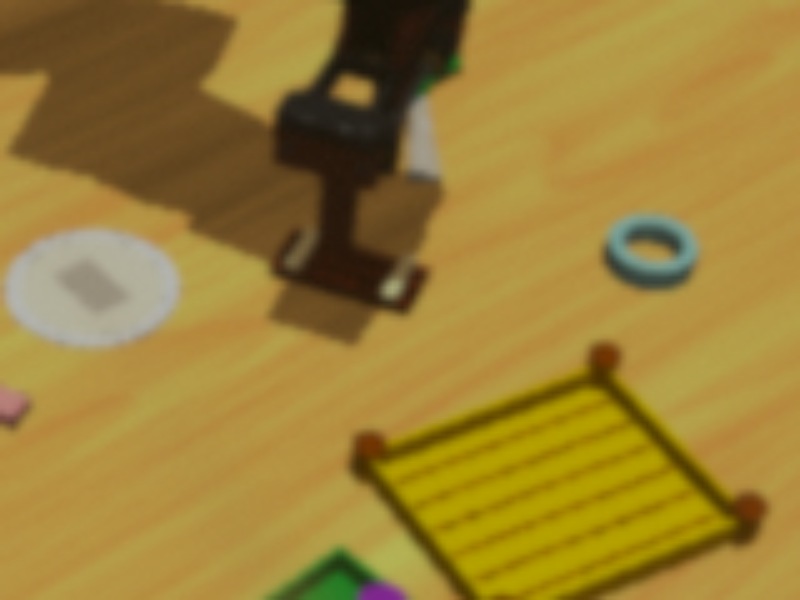

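The fingers sit between the battens (crop px 340,260). I'll go down and grip.

carry_out:
  plan: "1 35 -1 0 0.85;1 61 -1 0 0.85;1 62 -1 0 0.85;1 62 -1 0 0.85;1 62 -1 0 0.3;1 62 -1 0 0.3;1 62 -1 0 0.3;1 62 -1 0 0.3;1 62 -1 0 0.3;1 62 -1 0 0.3"
  squeeze: 20

```text
clock: 30.95
eef_pos: [0.3694, 0.2675, 0.004]
eef_rot: [-90.0, 0.0, -152.5]
wrist_force: [-0.1, -0.3, 6.7]
gripper_width: 0.0438
```

carry_out:
  plan: "0 -50 0 0 0.3;0 -110 0 0 0.3;0 -110 0 0 0.3;0 -110 0 0 0.3"

```text
clock: 31.45
eef_pos: [0.3689, 0.2671, 0.1134]
eef_rot: [-90.0, -0.0, -152.5]
wrist_force: [-0.1, -0.9, -0.4]
gripper_width: 0.0437
```

```bash
python3 - <<'E'
from tray import *
print(status.sense()["gripper_width"],go(.601,.2245,.1,-10.6))
E
```

```text
0.04369570172762092 (array([-186.3,   13.4,  144.9]), np.float64(-51.9))
```

carry_out:
  plan: "-186 0 145 -52 0.3;-186 0 145 -52 0.3;-186 0 145 -52 0.3;-186 0 145 -52 0.3;-186 0 145 -52 0.3;-186 0 145 -52 0.3;-186 0 145 -52 0.3;-186 50 145 -52 0.3;-186 50 145 -52 0.3;-186 50 145 -52 0.3"

```text
clock: 32.7
eef_pos: [0.6011, 0.2248, 0.0644]
eef_rot: [-90.0, 0.0, -100.6]
wrist_force: [-0.3, 1.5, -0.0]
gripper_width: 0.0437
```

```bash
python3 - <<'E'
from tray import *
print(go(.601,.2245,.008,-10.6))
f=eyes.grab_frame("scene"); cv2.imwrite("pics/a9.png",cv2.resize(f[130:250,320:480],(800,600)))
E
```

```text
(array([ 0.3, 56.4, -0. ]), np.float64(0.0))
```

View pics/a9.png

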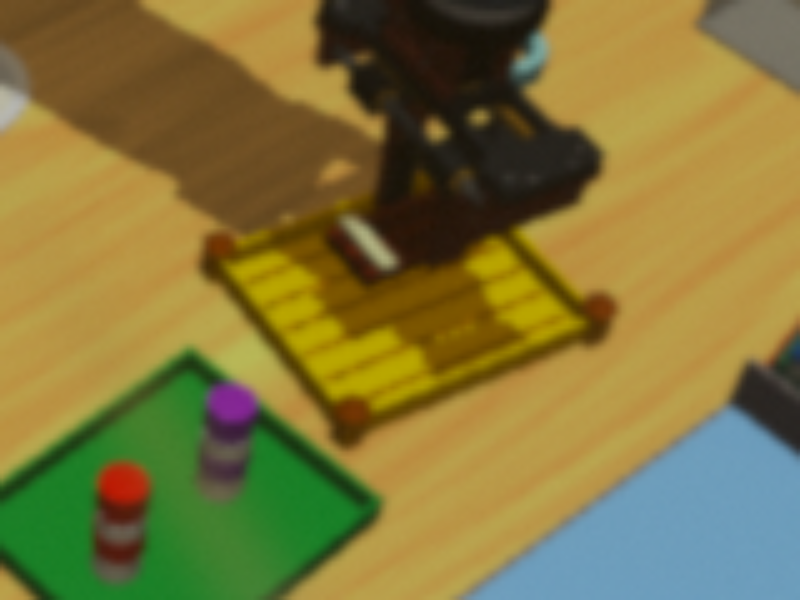

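The wall is centred over the castle box (crop px 370,250). Lower and release.

carry_out:
  plan: "0 35 0 0 0.3;0 53 0 0 0.3;0 56 0 0 0.3;0 56 0 0 0.3;0 56 0 0 0.3;0 56 0 0 0.68;0 56 0 0 0.68;0 56 0 0 0.68;0 56 0 0 0.68;0 0 0 0 0.68;0 -60 0 0 0.68;0 -120 0 0 0.68;0 -120 0 0 0.68"

```text
clock: 34.38
eef_pos: [0.6043, 0.2256, 0.1894]
eef_rot: [-89.5, 0.3, -100.5]
wrist_force: [-0.3, 0.4, -0.8]
gripper_width: 0.0594
```

carry_out:
  plan: "60 0 -100 0 0.68;120 0 -200 0 0.68;120 0 -200 0 0.68;120 0 -200 0 0.68;120 0 -200 0 0.68;120 0 -200 0 0.68;120 0 -200 0 0.68"

```text
clock: 35.25
eef_pos: [0.3838, 0.1435, 0.1836]
eef_rot: [-90.0, 0.0, -100.5]
wrist_force: [0.2, -0.3, 0.2]
gripper_width: 0.06
```

```bash
python3 - <<'E'
from tray import *
f=eyes.grab_frame("scene"); cv2.imwrite("pics/b1.png",cv2.resize(f[120:320,220:470],(750,600)))
for l,z in(("stick_wall_c",.013),("tape",.009)):
  for r in eyes.cut_out("scene",l)[:1]: print(l,round(r["conf"],2),*rect("scene",r["region"],z))
s=status.sense(); print(s["clock"],s["eef_pos"],s["wrist_force"])
E
```

```text
stick_wall_c 0.72 [0.6006 0.2198] [98. 48.] 80.1
tape 0.61 [0.4817 0.4413] [84. 61.] -48.0
35.4 [0.38323659 0.143316   0.1834589 ] [-0.45379005 -0.75910462 -0.93165991]
```

View pics/b1.png

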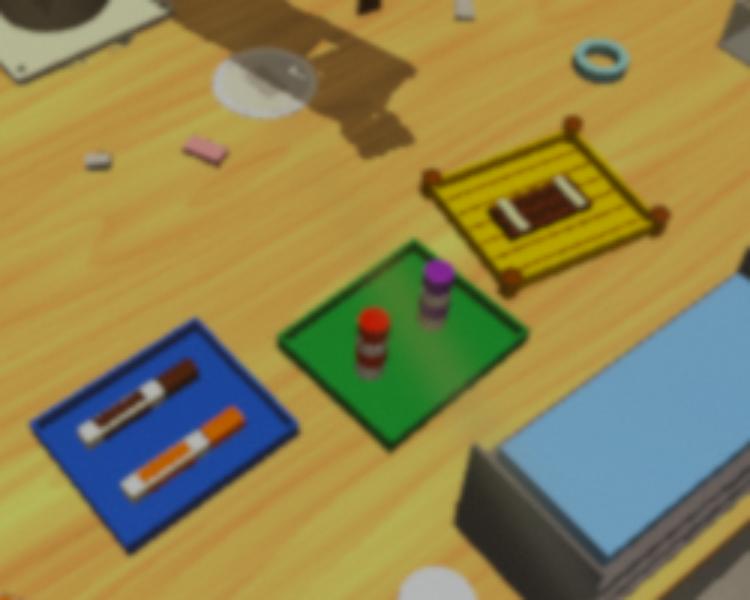

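All five things are in place, the tape has not moved and the gripper touches nothing, so I'm handing in.

```bash
python3 -c "
from workcell import bot; print(bot.hand_in())"
```

```text
the job is handed in; nothing more can be done
None
```

The job is done and handed in at about 35 s, well under the 141 s limit. I placed things in the order asked:
- **Markers:** the orange one (the look-alike nearest the base) and the brown one lie flat in the blue tray.
- **Glue sticks:** red and purple stand upright in the green tray.
- **Wall:** it lies flat in the castle box, battens up.

**Last checks:** the final picture shows all five in place with the gripper clear of everything. The wall was measured at (0.601, 0.220), close to the box's centre and lined up with it. The tape measured within about 2 mm of its starting spot.

**What went wrong or disagreed:**
- The first grip on the orange marker missed because I lifted before the fingers had closed. The marker hadn't moved, and the second try held.
- The networks gave a few false reports: in the first views, the tape as an orange marker or purple glue and the castle box as a second blue tray. After the brown marker was placed, the orange marker's top report was a look-alike on the table. I went by the pictures and the other measurements instead.

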